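# Set the gluing jig's gap with its knurled wheel

## Task

Set the gap of the gluing jig for the next game boards: with a fingertip on top of the knurled wheel, roll it stroke by stroke so that the jaw closes towards the fence until the jaw's orange pointer stands inside the green band of the gauge plate, then take the hand away. Move the jaw only by rolling the wheel: never push the jaw itself, grip nothing, and leave the sanding block, glue bottle, paint can and game board where they are.

Things in the scene. Friction and masses are not known exactly. Their poses are not given: they have to be found in the camera images.
- wheel_axle (a point): Centre of the knurled wheel; x points level from the wheel to the fence, y along the axle, z up. Steel wheel of 32 ridges (every eighth brass), radius 34 mm over the ridges, 28 mm wide; axle 50 mm and wheel top 84 mm above the table. Two blue cheeks flank it (80 mm long, outer faces 27 mm either side of its middle, top 70 mm above the table at the axle, 52 mm elsewhere); its top is free.
- jig: The jig, screwed to the table: plywood base 320 x 220 x 12 mm (along x, y, z); origin at the centre of its underside, axes as wheel_axle, whose axle stands at x = -80 mm. At x = 115 mm is the face of the fence, a dark wooden block 20 x 100 mm, top 62 mm above the table.
- wheel (a joint): Angle of the wheel in rad, 0 to 4.5 (stops at both ends). It grows when the wheel's top rolls along +x of wheel_axle (towards the fence), and the jaw follows 10 mm per rad in the same +x direction. The wheel is stiff (about 1.5 N at the rim) and stays where it is left; it can be rolled back.
- jaw: Sliding jaw, an aluminium block 25 x 100 x 60 mm with a wooden face to the fence. Origin at the centre of its underside, 13 mm above the table; axes as wheel_axle; starts 113 to 121 mm from the axle along x, can go on to 158 mm. It carries the pointer and a steel rack bar (10 mm square, top 70 mm above the table, 33 to 43 mm to the +y side of the wheel's middle) that runs back past the wheel.
- pointer (a point): The orange pointer, a bar 4 mm wide along x and 40 mm long along y, on the -y side of the jaw, 25 mm above the table at its top; the point is at the pointer's middle in x, 80 mm to the -y side of the jaw's middle.
- green_mark (a point): Middle of the green band (10 mm wide along x, 34 mm long along y) across the black gauge plate (40 x 34 x 6 mm) fixed on the white scale strip beside the jaw, under the pointer's path; axes as wheel_axle. The pointer is inside the band when its middle is within 3 mm of this point along x. At the start the pointer is 12 to 32 mm short of it.
- sanding_block: Loose green and black sanding block, 70 x 45 x 26 mm, on the jig's base beside the wheel on the -y side; origin at the centre of its underside.
- glue_bottle: Loose white glue bottle, 58 mm across, 150 mm tall, with an orange cap; origin at the centre of its underside.
- paint_can: Loose yellow paint can, 86 mm across, 100 mm tall; origin at the centre of its underside.
- game_board: Loose dark wooden board of nine compartments, 130 x 130 x 18 mm; origin at the centre of its underside.

How it is judged:
By the outcome, as a careful person would: the job done as asked, in the order asked, and still so for the second after the job is handed in, with the robot touching nothing.
It also fails if it takes over 48 s, if anything falls off the work surface, if the arm or the gripper's body presses on something with over 40 N, if the wrist force passes 120 N, or if a joint passes its speed limit or range.

## Robot

A 6-joint arm with a two-finger parallel gripper is mounted at the origin on the work surface. World frame = base frame: x ahead of the robot, y to its left, z up, the work surface at z = 0. Lengths are in m, angles in rad, forces in N, time in s.
With the tool pointing down it reaches from about 0.35 to 0.85 m from the base axis. Payload 8.1 kg.
Tool frame: the origin (TCP) lies at the very end of the fingers, on their centre line; the grasp point (between the pads) lies 19 mm behind it (robot.pinch_z is the distance from the TCP to the grasp point, in m); y points along the fingers, x is the direction in which the jaws open and shut, and the axes are right-handed (so a half turn about y gives the same grasp; the last joint's range is limited). The gripper opens to 93 mm and grips with 3 to 60 N. Pads are 15 mm wide; open, the fingers measure 128 mm over their backs; the gripper's body (75 mm by 188 mm) begins 65 mm behind the grasp point.
Start: joints at [-1.307, 0.13, 1.488, -0, 1.523, -0.085], TCP at [0.205, -0.564, 0.184] pointing down, gripper open.
Joint ranges: [-2.96, 2.96], [-0.89, 2.26], [0.02, 2.5], [-1.34, 4.48], [0, 2.73], [-2.66, 2.66]. Speed limits (rad/s): [2.39, 2.39, 2.79, 3.14, 3.14, 3.14].

## Interface

Orientations are given as a rotation vector (axis times angle).
In Python, from plant import robot gives the robot as it stands.
- The arm moves only by the shell command python3 -m inch 'ROWS' [FORCE]. ROWS is JSON, a list of rows, each a list of 5 numbers: the closure, from -1 (fully open) to 1 (shut), then the shift along the world's x, y, z in m, then the turn about the world's z in rad. A call has 1 to 8 rows; each row is the pose to reach, as a shift and turn from the pose measured when the call began; what a row does not reach only later rows make up. A row lasts 1/8 s, in which the tool goes at most 62.5 mm and 10.7 degrees, less where a joint would pass 70% of its speed; a pose out of reach is approached as far as the arm can. A call with a gripper value outside its range is refused whole. The fingers move at their own pace and stop on an object; FORCE is the grip in N (left out, the last holds). Time passes only in rows, so rows that repeat a pose let the fingers close. It gives the time, the measured TCP pose, the force and the opening at its end, in the units of the state.
- robot.read_state(): the state, without advancing time (a new reading comes with each control period).
- robot.read_camera(name): name is "scene" or "top" or "wrist"; returns a dict with "color" (384x512x3 uint8, red, green, blue), "mtx" (3x3 intrinsics, pixels), "R" (3x3) and "t" (3): a world point X has camera coordinates R X + t; the wrist camera has in their place "hand_eye" (4x4, takes a point from camera to tool coordinates, whose origin is the TCP and whose axes are the tool frame's). Camera axes: x right, y down, z forward; pixel columns grow to the right and rows downward; lengths in m; the calibration is good to about 2 mm. The wrist camera is an equidistant fisheye: a pixel r from the principal point sees the ray r / f radians off the axis. A picture is of the moment at which its call begins: read the wrist's pose just before it. There is no depth.
- robot.close_job(): hands the job in, once; it reports no verdict.
The state is a dict: "t": time; "q": joint angles; "dq": joint speeds; "joint_torque": joint torques, N m; "tool_pos": TCP position; "orientation": TCP orientation; "force": force on the tool from outside, world axes, zero at the start; "wrist_torque": the same for the moment, N m; "opening": finger opening in m.
Only numpy, scipy, OpenCV 4.12 (cv2) and the standard library are available. Lean on these libraries where they do the work, as an engineer would, in place of code of your own. Each camera call takes 0.05 s, during which the arm holds its last target. There are 200 camera calls.

## Working session

There is one attempt and no reset: what is moved stays moved. The work goes in short steps, Python scripts to look and compute and a shell command to move; the robot and the scene stay as the last step left them, time stands still between calls to the robot, and variables do not carry over. Pictures are saved under pics/ and viewed, about 8 in all and at most 12, crops included, and the job is handed in when it is done.

```bash
mkdir -p pics; ls; python3 - <<'E'
from plant import robot
import cv2,numpy as np
s=robot.read_state();print(s)
for n in("scene","top"):
    c=robot.read_camera(n);cv2.imwrite(f"pics/{n}0.png",c["color"][:,:,::-1]);print(n,c["mtx"],c["R"],c["t"])
    np.savez(f"{n}.npz",**c)
E
```

```text
pics
{'t': 0.0, 'q': array([-1.30738362e+00,  1.31153803e-01,  1.48925042e+00, -7.60869133e-06,
        1.52302154e+00, -8.53802586e-02]), 'dq': array([-1.88792217e-05, -7.74281570e-04,  5.92842981e-04,  1.56939741e-03,
        2.38381281e-05, -1.55969077e-04]), 'joint_torque': array([-1.53328365e-04, -5.59837961e+01, -4.91769361e+01,  7.69393472e-02,
        3.51545541e-02, -1.21648645e-04]), 'tool_pos': array([ 0.20492286, -0.56325083,  0.18320777]), 'orientation': array([-1.35305945,  0.94954099, -0.94720815]), 'force': array([0.26381914, 0.45838993, 0.14344823]), 'wrist_torque': array([-0.03420295,  0.03684954, -0.05871052]), 'opening': 0.09304152119314274}
scene [[414.01450442   0.         252.07558725]
 [  0.         414.01450442 187.45987596]
 [  0.           0.           1.        ]] [[-0.49430558  0.86928763  0.00100272]
 [ 0.49535754  0.28262413 -0.82142834]
 [-0.71434088 -0.40553991 -0.57031086]] [ 0.22524233 -0.24263947  1.24086238]
top [[413.30500933   0.         254.65108505]
 [  0.         413.30500933 189.05155557]
 [  0.           0.           1.        ]] [[ 0.01353762 -0.99984717  0.0110621 ]
 [-0.98305947 -0.01533106 -0.18264459]
 [ 0.18278627 -0.00840213 -0.98311677]] [0.05255097 0.5625126  0.80753076]
```

View pics/top0.png

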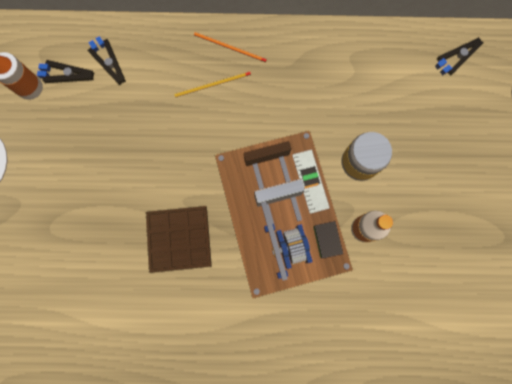

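View pics/scene0.png

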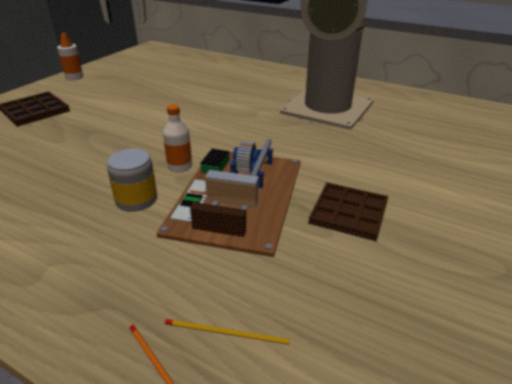

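The top view shows the jig: wheel at about (295,246), fence (267,153), jaw (280,191), green mark (310,176), bottle (375,225), sanding block (328,240). The scene view agrees. Next I measure the base and the wheel.

```bash
cat > h.py <<'E'
import numpy as np,cv2
def cast(c,uv,z):
    uv=np.atleast_2d(np.asarray(uv,float)); d=np.c_[uv,np.ones(len(uv))]@np.linalg.inv(c["mtx"]).T@c["R"]
    o=-c["R"].T@c["t"]; return o+d*((z-o[2])/d[:,2])[:,None]
def proj(c,X):
    p=(np.atleast_2d(X)@c["R"].T+c["t"])@c["mtx"].T; return p[:,:2]/p[:,2:]
E
python3 - <<'E'
from h import *
c=dict(np.load("top.npz"));im=c["color"];hsv=cv2.cvtColor(im,cv2.COLOR_RGB2HSV)
print("base hsv",hsv[200,235],hsv[270,262],"table",hsv[300,200])
m=((hsv[...,0]<13)&(hsv[...,1]>90)&(hsv[...,2]<200)).astype(np.uint8); m[:,:214]=0;m[:,352:]=0;m[:125]=0;m[300:]=0
m=cv2.morphologyEx(m,cv2.MORPH_OPEN,np.ones((3,3)))
h=cv2.convexHull(np.argwhere(m)[:,::-1].astype(np.int32))[:,0]
w=cast(c,h,.012)[:,:2].astype(np.float32);r=cv2.minAreaRect(w);print("rect",r);print(cv2.boxPoints(r))
g=((hsv[...,0]>45)&(hsv[...,0]<80)&(hsv[...,1]>120)&(hsv[...,2]>60));g[:,:290]=0;g[:,335:]=0;g[:150]=0;g[200:]=0
p=np.argwhere(g)[:,::-1].mean(0);print("green px",p,g.sum(),cast(c,p,.02))
b=((hsv[...,0]>105)&(hsv[...,0]<130)&(hsv[...,1]>120));b[:,:270]=0;b[:,320:]=0;b[:210]=0;b[290:]=0
p=np.argwhere(b)[:,::-1];print("blue",p.mean(0),p.min(0),p.max(0))
crop=im[130:300,210:400];cv2.imwrite("pics/topc.png",cv2.resize(crop,None,fx=3.5,fy=3.5,interpolation=cv2.INTER_CUBIC)[:,:,::-1])
E
```

```text
base hsv [ 13 146 136] [ 13 147 146] table [ 20  97 194]Traceback (most recent call last):
  File "<stdin>", line 6, in <module>
TypeError: 'NoneType' object is not subscriptable
```

```bash
python3 - <<'E'
from h import *
c=dict(np.load("top.npz"));im=c["color"];hsv=cv2.cvtColor(im,cv2.COLOR_RGB2HSV)
m=((hsv[...,0]<16)&(hsv[...,1]>115)&(hsv[...,2]<175)).astype(np.uint8); m[:,:214]=0;m[:,352:]=0;m[:125]=0;m[300:]=0
m=cv2.morphologyEx(m,cv2.MORPH_OPEN,np.ones((3,3)))
h=cv2.convexHull(np.argwhere(m)[:,::-1].astype(np.int32))[:,0]
w=cast(c,h,.012)[:,:2].astype(np.float32);r=cv2.minAreaRect(w);print("rect",r);print(cv2.boxPoints(r))
g=((hsv[...,0]>45)&(hsv[...,0]<80)&(hsv[...,1]>120)&(hsv[...,2]>60));g[:,:290]=0;g[:,335:]=0;g[:150]=0;g[200:]=0
p=np.argwhere(g)[:,::-1].mean(0);print("green px",p,g.sum(),cast(c,p,.02))
b=((hsv[...,0]>105)&(hsv[...,0]<130)&(hsv[...,1]>120));b[:,:270]=0;b[:,320:]=0;b[:210]=0;b[290:]=0
p=np.argwhere(b)[:,::-1];print("blue",p.mean(0),p.min(0),p.max(0))
ctr=np.array(r[0]);bp=cv2.boxPoints(r)
# x axis of jig: long direction pointing +x world
e=[bp[1]-bp[0],bp[2]-bp[1]];e=max(e,key=np.linalg.norm);e/=np.linalg.norm(e);e*=np.sign(e[0]);n=np.array([-e[1],e[0]])
print("yaw",np.arctan2(e[1],e[0]))
ax=ctr-.08*e;J=lambda x,y,z:np.r_[ctr+e*x+n*y,z]
print("axle",ax,"px",proj(c,J(-.08,0,.084)))
sc=4;x0,y0=210,130;big=cv2.resize(im[130:300,210:400],None,fx=sc,fy=sc,interpolation=cv2.INTER_CUBIC)[:,:,::-1].copy()
for P in [J(a,b,.012) for a in(-.16,.16) for b in(-.11,.11)]+[J(-.08,0,.084),J(-.08,.014,.084),J(-.08,-.014,.084),J(-.12,.027,.052),J(-.04,-.027,.052),J(.115,.05,.062),J(.115,-.05,.062)]:
    u=((proj(c,P)[0]-[x0,y0]+.5)*sc).astype(int);cv2.circle(big,tuple(map(int,u)),3,(255,0,255),-1)
cv2.imwrite("pics/topc.png",big)
E
```

```text
rect ((0.5222505331039429, 0.0015067756175994873), (0.3178459405899048, 0.21849791705608368), 16.131620407104492)
[[ 0.33923075  0.06229823]
 [ 0.39993927 -0.14759654]
 [ 0.7052703  -0.05928468]
 [ 0.64456177  0.15061009]]
green px [310.02380952 175.95238095] 42 [[ 0.59835979 -0.05941157  0.02      ]]
blue [292.27638191 247.03015075] [278 226] [310 276]
yaw 0.28154993
axle [ 0.44540046 -0.02072082] px [[295.76322407 245.23237562]]
```

View pics/topc.png

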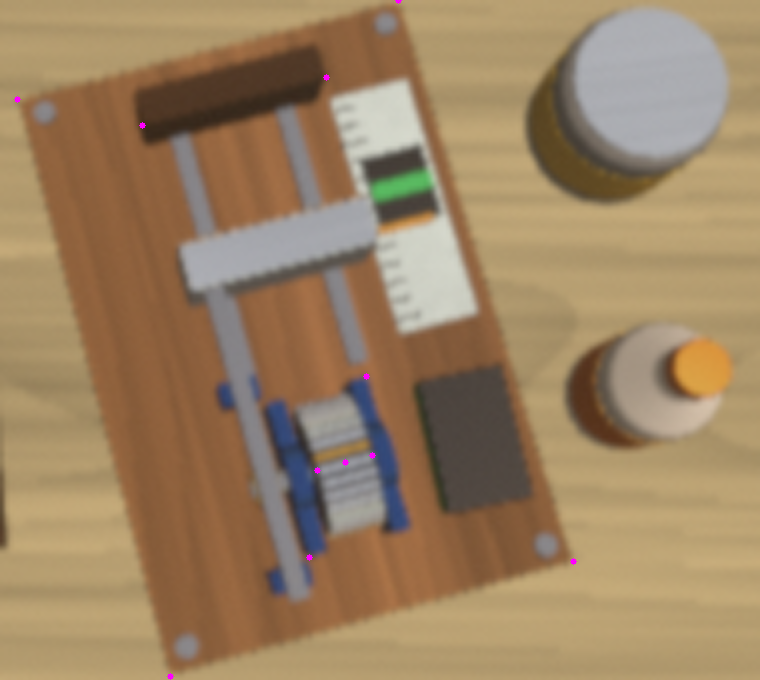

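The crop confirms the fit: base corners and fence top land on the drawn points, and the wheel top is at the predicted pixel. The pointer is at about (312,186) in full-image pixels, short of the green band at (310,176). Now I work out the remaining distance and the approach.

```bash
cat >> h.py <<'E'
from scipy.spatial.transform import Rotation as Ro
YAW=.2815; E_=np.array([np.cos(YAW),np.sin(YAW)]); N_=np.array([-E_[1],E_[0]]); AX=np.array([.4454,-.0207])
def jig(P): d=np.asarray(P)[...,:2]-AX; return np.stack([d@E_,d@N_],-1)
def gap(c):
    im=c["color"];hsv=cv2.cvtColor(im,cv2.COLOR_RGB2HSV);H,S,V=[hsv[...,i] for i in range(3)]
    out={}
    for k,m,z,lo,hi in(("green",(H>45)&(H<80)&(S>110)&(V>60),.0,( .10,-.12),(.20,-.05)),("orange",(H>8)&(H<20)&(S>150)&(V>150),.025,(.08,-.12),(.19,-.05))):
        z=z or .021
        p=np.argwhere(m)[:,::-1];j=jig(cast(c,p,z));k2=((j>lo)&(j<hi)).all(1);j=j[k2]
        out[k]=(j.mean(0).round(4),len(j),j[:,0].min().round(4),j[:,0].max().round(4)) if len(j) else None
    return out
E
python3 - <<'E'
from h import *
from plant import robot
for n in("top","scene"): print(n,gap(dict(np.load(n+".npz"))))
s=robot.read_state();R=Ro.from_rotvec(s["orientation"]).as_matrix();print(R.round(3))
a=np.arctan2(R[1,0],R[0,0]);print("tool x yaw",a,"turn",[(YAW+k*np.pi-a+np.pi)%(2*np.pi)-np.pi for k in(0,1)])
print("to start (-.012):",AX-.012*E_-s["tool_pos"][:2])
c=dict(np.load("top.npz"));print(c["color"][186,308:318])
E
```

```text
top {'green': (array([ 0.136 , -0.0789]), 60, np.float64(0.1309), np.float64(0.1409)), 'orange': (array([ 0.1162, -0.0749]), 10, np.float64(0.1153), np.float64(0.1171))}
scene {'green': (array([ 0.1393, -0.0777]), 66, np.float64(0.1326), np.float64(0.1458)), 'orange': None}
[[ 0.342 -0.     0.94 ]
 [-0.94   0.002  0.342]
 [-0.002 -1.     0.   ]]
tool x yaw -1.2219823084970567 turn [np.float64(1.5034823084970572), np.float64(-1.6381103450927368)]
to start (-.012): [0.2289535  0.53929173]
[[186 136  75]
 [198 147  87]
 [202 155  98]
 [204 162 111]
 [205 168 127]
 [203 175 142]
 [202 180 152]
 [201 185 161]
 [201 190 172]
 [204 200 185]]
```

Gap is about 20 mm (about 2 rad). I move above the wheel with the fingers shut and tool x along the jig's x.

```bash
python3 -m inch '[[1,0.02,0.05,0.05,0.15],[1,0.05,0.1,0.07,0.3],[1,0.07,0.16,0.07,0.45],[1,0.09,0.22,0.07,0.6],[1,0.12,0.28,0.07,0.78],[1,0.15,0.34,0.07,0.95],[1,0.17,0.4,0.07,1.1],[1,0.19,0.45,0.07,1.25]]' 10; python3 - <<'E'
from h import *
from plant import robot
s=robot.read_state();R=Ro.from_rotvec(s["orientation"]).as_matrix();a=np.arctan2(R[1,0],R[0,0]);print(AX-.012*E_-s["tool_pos"][:2],YAW-a,s["tool_pos"],s["q"])
E
```

```text
t: 1.1
tool_pos: [0.3911, -0.1214, 0.2531]
orientation: [-1.571, -0.024, 0.027]
force: [0.3, -0.2, 0.2]
opening: 0.0174
[0.04272607 0.0973461 ] 0.24890594765568796 [ 0.39114625 -0.12137967  0.25308001] [-4.25633663e-01 -4.17917104e-01  1.86079104e+00 -6.03160758e-04
  1.70010303e+00 -4.58305019e-01]
```

```bash
python3 -m inch '[[1,0.02,0.05,0,0.12],[1,0.043,0.097,0,0.249],[1,0.043,0.097,-0.05,0.249],[1,0.043,0.097,-0.1,0.249],[1,0.043,0.097,-0.14,0.249],[1,0.043,0.097,-0.15,0.249],[1,0.043,0.097,-0.15,0.249]]'; python3 - <<'E'
from h import *
from plant import robot
s=robot.read_state();R=Ro.from_rotvec(s["orientation"]).as_matrix();a=np.arctan2(R[1,0],R[0,0]);print(jig(s["tool_pos"]),YAW-a,s["tool_pos"],s["force"],s["opening"])
for n in("wrist","scene"):
    c=robot.read_camera(n);cv2.imwrite(f"pics/{n}1.png",c["color"][:,:,::-1])
    if n=="wrist":print(c["mtx"],c["hand_eye"])
im=c["color"][80:280,120:340];w=cv2.imread("pics/wrist1.png")
cv2.imwrite("pics/both1.png",np.hstack([cv2.resize(im[:,:,::-1],(422,384)),w[:,70:446]]))
E
```

```text
t: 1.98
tool_pos: [0.4341, -0.0244, 0.1034]
orientation: [-1.559, -0.219, 0.223]
force: [0.5, -1.1, 0.9]
opening: 0.0004
[-0.01192474 -0.00040987] 3.3798299068910076e-06 [ 0.43405848 -0.0244064   0.10339372] [ 0.50548522 -1.09880866  0.89569166] 0.0004104544083131679
[[297.31863964   0.         249.35876513]
 [  0.         297.31863964 194.22106087]
 [  0.           0.           1.        ]] [[ 9.99999791e-01 -5.43614529e-05  6.43620871e-04 -4.43946639e-04]
 [-6.34145236e-04 -2.71966068e-01  9.62306633e-01 -2.01033411e-01]
 [ 1.22730651e-04 -9.62306840e-01 -2.71966046e-01  7.55193890e-02]
 [ 0.00000000e+00  0.00000000e+00  0.00000000e+00  1.00000000e+00]]
```

View pics/both1.png

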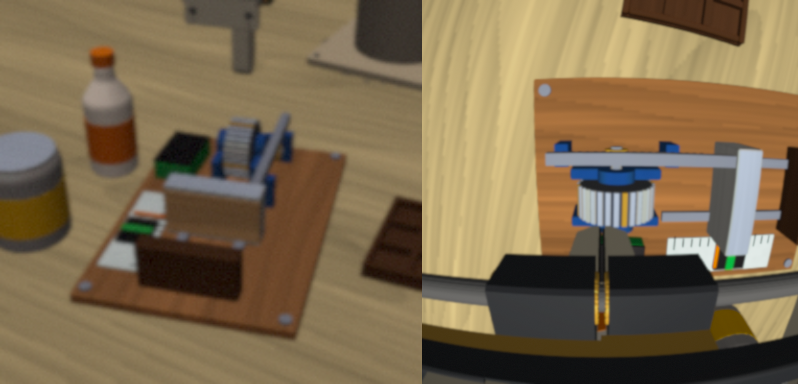

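```bash
python3 - <<'E'
from h import *
from plant import robot
s=robot.read_state();P=s["tool_pos"];print(s["t"],P)
for n in("scene","top"):
    c=dict(np.load(n+".npz"))
    print(n,"tcp",proj(c,P),"wheel top",proj(c,np.r_[AX,.084]),"wheel centre",proj(c,np.r_[AX,.05]))
c=robot.read_camera("wrist")
def wproj(c,X):
    R=Ro.from_rotvec(s["orientation"]).as_matrix();t=R.T@(X-P);H=np.linalg.inv(c["hand_eye"]);v=H[:3,:3]@t+H[:3,3]
    th=np.arctan2(np.hypot(*v[:2]),v[2]);return c["mtx"][:2,2]+c["mtx"][0,0]*th*v[:2]/np.hypot(*v[:2]),v
off=np.array([422-70,0])
for nm,X in(("tcp",P),("wheeltop",np.r_[AX,.084]),("wheelc",np.r_[AX,.05]),("green",np.r_[AX+.136*E_-.08*N_,.021]),("basecorner",np.r_[AX-.08*E_+.11*N_,.012])):
    u,v=wproj(c,X);print(nm,u,"in shown",u+off,v)
c=robot.read_camera("top");cv2.imwrite("pics/top2.png",cv2.resize(c["color"][130:300,200:390],None,fx=4,fy=4)[:,:,::-1])
E
```

```text
2.075 [ 0.4355252  -0.02468118  0.10510226]
scene tcp [[246.71587417 130.89362181]] wheel top [[246.06054557 142.0554717 ]] wheel centre [[246.17413221 155.84187198]]
top tcp [[299.0840219  249.96382943]] wheel top [[295.75256808 245.23246264]] wheel centre [[293.93188339 246.05236666]]
tcp [249.78256294 219.16758913] in shown [601.78256294 219.16758913] [0.00030575 0.01799755 0.21399527]
wheeltop [263.13860653 208.41837251] in shown [615.13860653 208.41837251] [0.01086207 0.01119115 0.23401785]
wheelc [261.39561493 196.34633167] in shown [613.39561493 196.34633167] [0.0108044  0.00190766 0.26672586]
green [376.59880967 255.68928211] in shown [728.59880967 255.68928211] [0.14675069 0.07089359 0.31669132]
basecorner [179.24249155  78.54323345] in shown [531.24249155  78.54323345] [-0.06925401 -0.11425527  0.2731153 ]
```

View pics/top2.png

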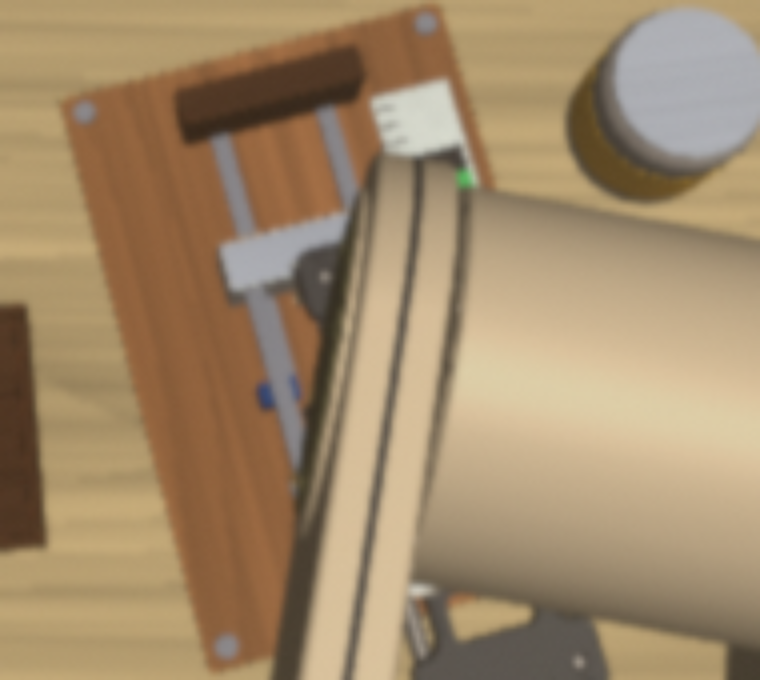

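The top view is blocked by the arm. In the scene view the fingertip shows at about (246,116), higher than the predicted TCP at (247,131). I check this up close.

```bash
python3 - <<'E'
from h import *
from plant import robot
s=robot.read_state();P=s["tool_pos"];print(s["t"],P)
c=robot.read_camera("scene");a=cv2.resize(c["color"][60:175,190:310],None,fx=4,fy=4,interpolation=cv2.INTER_CUBIC)
u=(proj(c,P)[0]-[190,60])*4;a=a.copy();cv2.circle(a,tuple(map(int,u)),3,(255,0,255),-1);print(c["R"],c["t"])
cv2.imwrite("pics/s3.png",a[:,:,::-1])
E
```

```text
2.175 [ 0.43566901 -0.02469607  0.10514789]
[[-0.49430558  0.86928763  0.00100272]
 [ 0.49535754  0.28262413 -0.82142834]
 [-0.71434088 -0.40553991 -0.57031086]] [ 0.22524233 -0.24263947  1.24086238]
```

View pics/s3.png

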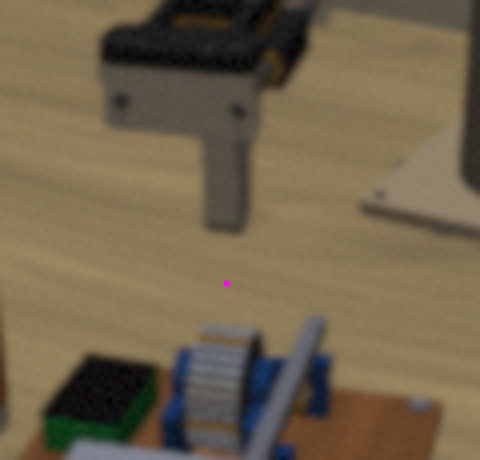

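```bash
python3 - <<'E'
from h import *
from plant import robot
s=robot.read_state();c=robot.read_camera("wrist");im=c["color"]
H=np.linalg.inv(c["hand_eye"])
def w(t):
    v=H[:3,:3]@t+H[:3,3];th=np.arctan2(np.hypot(*v[:2]),v[2]);return c["mtx"][:2,2]+297.32*th*v[:2]/np.hypot(*v[:2])
for y in(0,-.01,-.02,-.03,-.04):print(y,[w(np.array([x,y,z])).round(1).tolist() for z in(.0075,-.0075) for x in(-.0175,.0175)])
cv2.imwrite("pics/w4.png",cv2.resize(im[170:300,190:310],None,fx=5,fy=5,interpolation=cv2.INTER_CUBIC)[:580,:,::-1])
sc=dict(np.load("scene.npz"));P=s["tool_pos"]
for h in(.02,.03,.04):print(h,proj(sc,P+[0,0,h]))
E
```

```text
0 [[225.3, 209.3], [274.3, 209.3], [225.8, 228.7], [273.7, 228.7]]
-0.01 [[224.2, 214.0], [275.4, 214.0], [224.8, 234.1], [274.8, 234.1]]
-0.02 [[223.0, 219.1], [276.7, 219.1], [223.7, 240.1], [276.0, 240.0]]
-0.03 [[221.6, 224.8], [278.1, 224.8], [222.4, 246.5], [277.3, 246.5]]
-0.04 [[220.2, 231.0], [279.7, 231.0], [221.1, 253.7], [278.7, 253.7]]
0.02 [[246.67315649 122.40708947]]
0.03 [[246.64226121 118.03592879]]
0.04 [[246.61095482 113.60660304]]
```

View pics/w4.png

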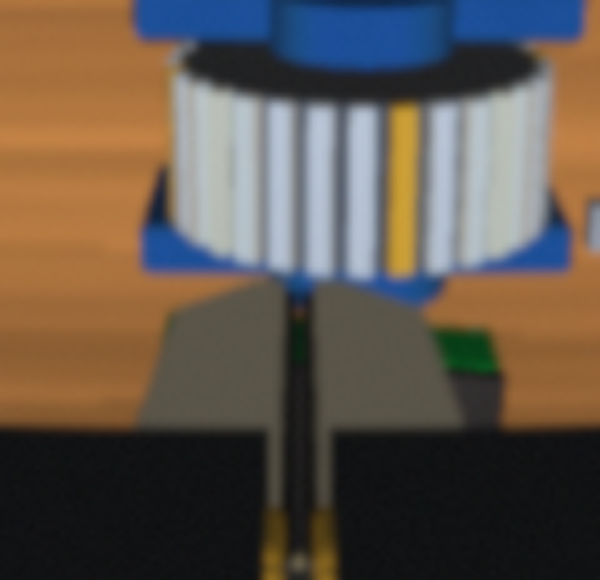

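Both the scene view (tip row 118) and the wrist view (tip row 226, not 209) put the visible tip about 30 mm above the reported TCP. I descend in small steps and let the force show the contact.

```bash
python3 -m inch '[[1,0,0,-0.01,0],[1,0,0,-0.016,0],[1,0,0,-0.016,0]]'; python3 -m inch '[[1,0,0,-0.003,0],[1,0,0,-0.003,0]]';python3 -m inch '[[1,0,0,-0.004,0],[1,0,0,-0.004,0]]'
```

```text
t: 2.65
tool_pos: [0.4344, -0.0245, 0.0875]
orientation: [-1.56, -0.22, 0.222]
force: [-0.1, -0.7, 0.7]
opening: 0.0006
t: 2.9
tool_pos: [0.4341, -0.0244, 0.0842]
orientation: [-1.56, -0.22, 0.222]
force: [0.2, -0.4, 0.1]
opening: 0.0007
t: 3.15
tool_pos: [0.4339, -0.0244, 0.0798]
orientation: [-1.559, -0.219, 0.223]
force: [-0.9, 1.0, -0.4]
opening: 0.0004
```

```bash
python3 -m inch '[[1,0,0,-0.004,0],[1,0,0,-0.008,0],[1,0,0,-0.008,0]]'; python3 -m inch '[[1,0,0,-0.004,0],[1,0,0,-0.008,0],[1,0,0,-0.008,0]]'; python3 - <<'E'
from h import *
from plant import robot
s=robot.read_state();P=s["tool_pos"];print(s["t"],P,s["force"],jig(P))
c=robot.read_camera("scene");a=cv2.resize(c["color"][60:175,190:310],None,fx=3.3,fy=3.3,interpolation=cv2.INTER_CUBIC)
b=robot.read_camera("wrist")["color"][170:300,190:310];b=cv2.resize(b,None,fx=2.92,fy=2.92)
cv2.imwrite("pics/s5.png",np.hstack([a[:379],b[:379]])[:,:,::-1])
E
```

```text
t: 3.52
tool_pos: [0.4334, -0.0243, 0.0713]
orientation: [-1.559, -0.219, 0.223]
force: [0.4, -0.3, -0.2]
opening: 0.0004
t: 3.9
tool_pos: [0.433, -0.0242, 0.0628]
orientation: [-1.559, -0.218, 0.224]
force: [-0.3, 0.9, -0.3]
opening: 0.0004
3.9 [ 0.43304505 -0.02423846  0.06275663] [-0.34152212  0.86789688 -0.32179624] [-1.28516289e-02  3.29852796e-05]
```

View pics/s5.png

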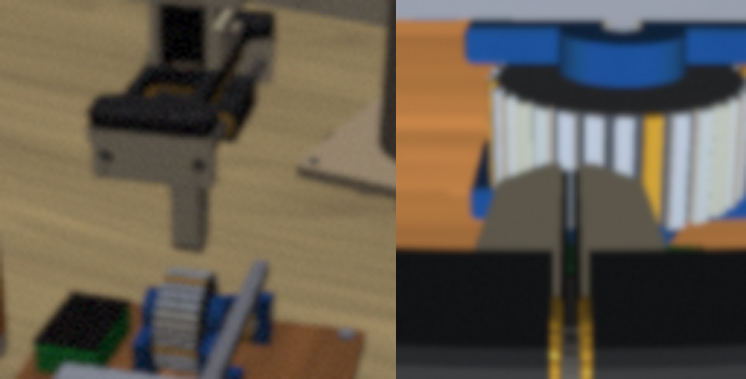

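The tip is still visibly above the wheel (scene row 135 against wheel top at 141), with no contact force. I continue down.

```bash
for i in 1 2; do python3 -m inch '[[1,0,0,-0.003,0],[1,0,0,-0.003,0]]'; done; python3 -m inch '[[1,0,0,-0.0025,0],[1,0,0,-0.0025,0]]'
```

```text
t: 4.25
tool_pos: [0.4332, -0.0243, 0.06]
orientation: [-1.559, -0.218, 0.224]
force: [-0.4, -0.2, -0.2]
opening: 0.0005
t: 4.5
tool_pos: [0.4329, -0.0242, 0.0566]
orientation: [-1.559, -0.218, 0.224]
force: [-0.2, 0.3, 1.2]
opening: 0.0004
t: 4.75
tool_pos: [0.4327, -0.0242, 0.0538]
orientation: [-1.559, -0.217, 0.224]
force: [-0.4, -0.1, 0.3]
opening: 0.0005
```

```bash
for i in 1 2 3; do python3 -m inch '[[1,0,0,-0.002,0],[1,0,0,-0.002,0]]'|grep -E "pos|force"; done
```

```text
tool_pos: [0.4326, -0.0241, 0.0516]
force: [-0.1, 0.4, -0.5]
tool_pos: [0.4324, -0.0241, 0.0494]
force: [0.4, -0.5, -0.2]
tool_pos: [0.4329, -0.0242, 0.0486]
force: [-4.4, 0.1, 10.5]
```

Contact at a reported z of 0.049, so the tip offset is about 33 mm and the stiffness about 9 N/mm. I make the first half stroke along the jig's x.

```bash
python3 -m inch '[[1,0.003,0.0008,-0.0005,0],[1,0.006,0.0017,0.0002,0],[1,0.009,0.0025,0.0006,0],[1,0.012,0.0033,0.0008,0]]';python3 -m inch '[[1,0.003,0.0008,-0.001,0],[1,0.006,0.0017,-0.001,0],[1,0.009,0.0025,-0.0015,0]]'; python3 - <<'E'
from h import *
from plant import robot
s=robot.read_state();P=s["tool_pos"];print(s["t"],P,s["force"],jig(P))
print(gap(robot.read_camera("top")))
b=robot.read_camera("wrist")["color"];cv2.imwrite("pics/w6.png",cv2.resize(b[150:300,190:450],None,fx=3,fy=3)[:,:,::-1])
E
```

```text
t: 6.0
tool_pos: [0.4452, -0.0207, 0.0497]
orientation: [-1.558, -0.218, 0.224]
force: [-2.5, 1.3, 5.6]
opening: 0.0005
t: 6.38
tool_pos: [0.455, -0.018, 0.0489]
orientation: [-1.558, -0.219, 0.223]
force: [-0.8, 1.3, 6.3]
opening: 0.0009
6.375 [ 0.45503367 -0.01801756  0.04892761] [-0.8331648   1.30803461  6.33585477] [ 9.99966371e-03 -9.93438732e-05]
{'green': None, 'orange': None}
```

View pics/w6.png

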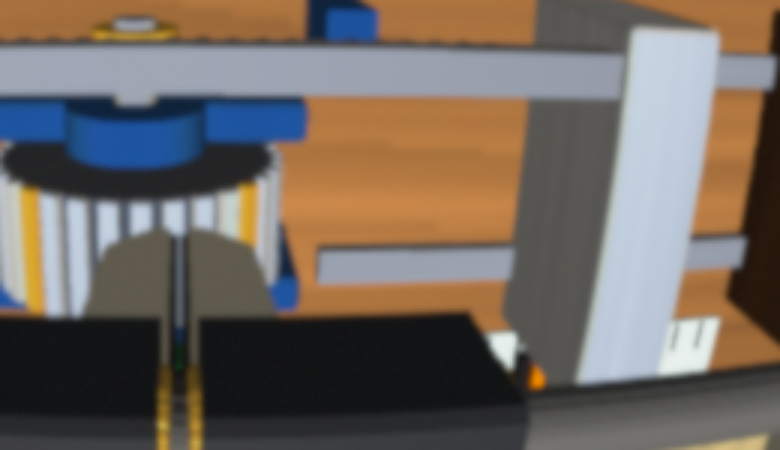

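The wheel rolled: the brass ridge moved forward and the jaw followed. I finish this stroke, lift, go back and do a second full stroke.

```bash
python3 -m inch '[[1,0.003,0.0008,-0.0015,0],[1,0.006,0.0017,-0.002,0],[1,0.006,0.0017,0.02,0],[1,-0.012,-0.0033,0.02,0],[1,-0.025,-0.0072,0.02,0],[1,-0.025,-0.0072,0.01,0],[1,-0.025,-0.0072,0.002,0],[1,-0.025,-0.0072,-0.001,0]]'; python3 - <<'E'
from h import *
from plant import robot
s=robot.read_state();P=s["tool_pos"];print(s["t"],P,s["force"],jig(P))
E
```

```text
t: 7.48
tool_pos: [0.4299, -0.025, 0.0474]
orientation: [-1.558, -0.218, 0.224]
force: [-9.6, 0.8, 20.7]
opening: 0.0004
7.475 [ 0.42993714 -0.02504123  0.04736676] [-9.62161962  0.83993252 20.72462704] [-0.01606022  0.00012518]
```

```bash
python3 -m inch '[[1,0.003,0.0008,0.0005,0],[1,0.006,0.0017,0.001,0],[1,0.009,0.0025,0.0013,0],[1,0.012,0.0033,0.0016,0],[1,0.015,0.0042,0.0016,0],[1,0.018,0.005,0.0013,0],[1,0.021,0.0058,0.001,0],[1,0.024,0.0067,0.0006,0]]';python3 -m inch '[[1,0,0,0.02,0],[1,0,0,0.05,0],[1,-0.01,0,0.06,0],[1,-0.01,0,0.06,0],[1,-0.01,0,0.06,0]]'; cat >> h.py <<'E'
def wcast(c,s,uv,z):
    uv=np.atleast_2d(uv).astype(float);d=uv-c["mtx"][:2,2];r=np.hypot(*d.T);th=r/c["mtx"][0,0]
    v=np.c_[np.sin(th)[:,None]*d/r[:,None],np.cos(th)];R=Ro.from_rotvec(s["orientation"]).as_matrix()
    h=c["hand_eye"];v=v@h[:3,:3].T@R.T;o=R@h[:3,3]+s["tool_pos"];return o+v*((z-o[2])/v[:,2])[:,None]
def wgap(c,s):
    H,S,V=cv2.split(cv2.cvtColor(c["color"],cv2.COLOR_RGB2HSV));out={}
    for k,m,z in(("green",(H>45)&(H<80)&(S>110)&(V>60),.021),("orange",(H>5)&(H<22)&(S>170)&(V>120),.025)):
        p=np.argwhere(m)[:,::-1];p=p[p[:,1]<330];j=jig(wcast(c,s,p,z));k2=((j>(.08,-.12))&(j<(.19,-.055))).all(1);p=p[k2];j=j[k2]
        out[k]=(len(j),p.mean(0),np.median(j,0).round(4),j.min(0).round(4),j.max(0).round(4)) if len(j) else None
    return out
E
python3 - <<'E'
from h import *
from plant import robot
s=robot.read_state();P=s["tool_pos"];print(s["t"],P,s["force"],jig(P))
c=robot.read_camera("wrist");b=c["color"];print(wgap(c,s));cv2.imwrite("pics/w7.png",cv2.resize(b[150:310,210:460],None,fx=3,fy=3)[:,:,::-1])
E
```

```text
t: 8.48
tool_pos: [0.4554, -0.0179, 0.0488]
orientation: [-1.558, -0.22, 0.223]
force: [-0.0, 1.9, 6.6]
opening: 0.0009
t: 9.1
tool_pos: [0.4453, -0.0178, 0.1079]
orientation: [-1.558, -0.219, 0.224]
force: [-0.3, 0.8, -0.9]
opening: 0.0006
9.1 [ 0.44527473 -0.01776178  0.10791701] [-0.28979004  0.82788675 -0.90950019] [0.00069589 0.00285737]
{'green': (99, array([368.50505051, 261.36363636]), array([ 0.1388, -0.0833]), array([ 0.1307, -0.0954]), array([ 0.1428, -0.0687])), 'orange': (75, array([364.18666667, 256.38666667]), array([ 0.1303, -0.0741]), array([ 0.1281, -0.0884]), array([ 0.1324, -0.0614]))}
```

View pics/w7.png

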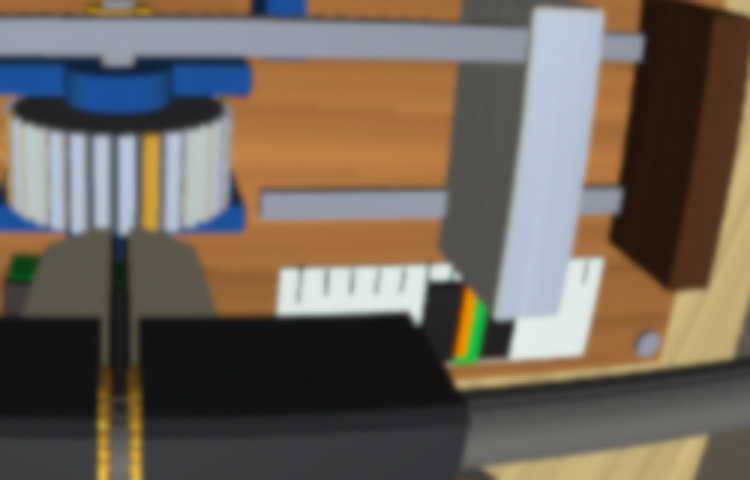

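The pointer is now at jig x ≈ 130 mm and the band's right edge at 143 mm (mark about 137 mm), so about 6.5 mm remain, or about 22 mm of rim. I make one more stroke.

```bash
python3 -m inch '[[1,-0.0133,-0.0069,-0.02,0],[1,-0.0133,-0.0069,-0.045,0],[1,-0.0133,-0.0069,-0.054,0],[1,-0.0133,-0.0069,-0.058,0],[1,-0.0133,-0.0069,-0.06,0],[1,-0.0133,-0.0069,-0.06,0]]';  python3 - <<'E'
from h import *
from plant import robot
s=robot.read_state();P=s["tool_pos"];print(s["t"],P,s["force"],jig(P))
E
```

```text
t: 9.9
tool_pos: [0.4322, -0.0246, 0.0486]
orientation: [-1.557, -0.219, 0.224]
force: [-2.7, 0.4, 1.7]
opening: 0.0005
9.9 [ 0.43222557 -0.02460419  0.04859385] [-2.72148092  0.41272076  1.74810174] [-1.37404529e-02 -9.07054856e-05]
```

```bash
python3 -m inch '[[1,0.003,0.0008,-0.0006,0],[1,0.006,0.0017,0,0],[1,0.009,0.0025,0.0003,0],[1,0.012,0.0033,0.0003,0],[1,0.015,0.0042,0.0001,0],[1,0.018,0.005,-0.0002,0],[1,0.02,0.0056,-0.0005,0]]';python3 -m inch '[[1,0,0,0.02,0],[1,0,0,0.05,0],[1,-0.01,0,0.06,0],[1,-0.01,0,0.06,0],[1,-0.01,0,0.06,0]]'; python3 - <<'E'
from h import *
from plant import robot
s=robot.read_state();P=s["tool_pos"];print(s["t"],P,s["force"],jig(P))
c=robot.read_camera("wrist");b=c["color"];print(wgap(c,s));cv2.imwrite("pics/w8.png",cv2.resize(b[150:310,210:460],None,fx=3,fy=3)[:,:,::-1])
E
```

```text
t: 10.78
tool_pos: [0.4537, -0.0186, 0.0495]
orientation: [-1.557, -0.221, 0.222]
force: [-1.7, 3.4, 9.1]
opening: 0.0009
t: 11.4
tool_pos: [0.4438, -0.0186, 0.1089]
orientation: [-1.557, -0.221, 0.222]
force: [-0.1, -0.1, -0.1]
opening: 0.0005
11.4 [ 0.44378033 -0.01858842  0.10892474] [-0.14932793 -0.07261394 -0.14803082] [-0.00096933  0.00247841]
{'green': (150, array([365.36      , 256.90666667]), array([ 0.1328, -0.0786]), array([ 0.129 , -0.0953]), array([ 0.1405, -0.0608])), 'orange': (90, array([371.21111111, 255.6       ]), array([ 0.1382, -0.0756]), array([ 0.1356, -0.0902]), array([ 0.141 , -0.0603]))}
```

View pics/w8.png

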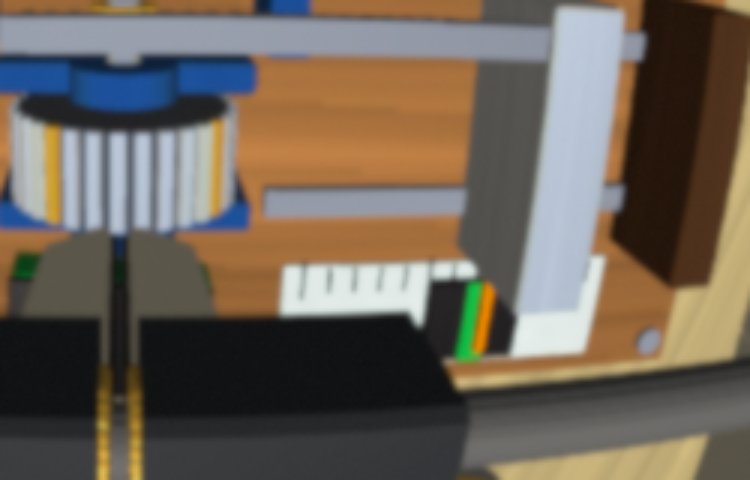

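The pointer is now past the middle of the band (green visible mainly on its left), at about +2 mm. I pull the hand clear and measure with the top camera.

```bash
python3 -m inch '[[1,0,0,0.06,0],[1,-0.01,-0.04,0.1,0],[1,-0.02,-0.1,0.12,0],[1,-0.04,-0.16,0.12,0],[1,-0.06,-0.22,0.12,0],[1,-0.08,-0.27,0.12,0],[1,-0.1,-0.32,0.12,0],[1,-0.1,-0.32,0.12,0]]'; python3 - <<'E'
from h import *
from plant import robot
import numpy as np
c=robot.read_camera("top");np.savez("top9.npz",**c);print(gap(c))
# profile along jig x through both, at several y
for nm in("top","top9"):
  cc=dict(np.load(nm+".npz"));
  for y in(-.074,-.080,-.086):
    xs=np.arange(.105,.155,.002);X=np.c_[AX+xs[:,None]*E_+y*N_,np.full(len(xs),.023)];uv=proj(cc,X).astype(np.float32)
    v=cv2.remap(cc["color"],uv[:,0].reshape(-1,1),uv[:,1].reshape(-1,1),cv2.INTER_LINEAR)[:,0]
    h=cv2.cvtColor(v[None],cv2.COLOR_RGB2HSV)[0];print(nm,y,[(int(x*1000+.5),*map(int,k)) for x,k in zip(xs,v) if max(k)-int(min(k))>45])
b=c["color"][150:215,275:355];cv2.imwrite("pics/t9.png",cv2.resize(b,None,fx=8,fy=8,interpolation=cv2.INTER_CUBIC)[:,:,::-1])
E
```

```text
t: 12.45
tool_pos: [0.3416, -0.3413, 0.2274]
orientation: [-1.556, -0.216, 0.22]
force: [-0.2, 0.6, -0.1]
opening: 0.0007
{'green': (array([ 0.1332, -0.0799]), 25, np.float64(0.1311), np.float64(0.1368)), 'orange': (array([ 0.1392, -0.0768]), 15, np.float64(0.1378), np.float64(0.1406))}
top -0.074 [(113, 205, 173, 132), (115, 192, 147, 91), (117, 160, 118, 67), (119, 113, 88, 60), (131, 80, 136, 79), (133, 85, 168, 90), (135, 89, 182, 96), (137, 88, 181, 95), (139, 84, 163, 87), (141, 78, 123, 74)]
top -0.08 [(113, 201, 170, 133), (115, 193, 143, 87), (117, 161, 117, 64), (119, 109, 85, 60), (131, 82, 144, 81), (133, 87, 175, 93), (135, 89, 184, 96), (137, 89, 181, 95), (139, 85, 162, 88), (141, 79, 127, 76)]
top -0.086 [(113, 199, 165, 127), (115, 192, 142, 85), (117, 156, 114, 66), (119, 110, 86, 60), (131, 81, 142, 81), (133, 86, 172, 91), (135, 89, 183, 96), (137, 89, 181, 95), (139, 85, 165, 89), (141, 78, 131, 77)]
top9 -0.074 [(131, 82, 135, 78), (133, 98, 160, 84), (135, 132, 161, 80), (137, 174, 150, 70), (139, 179, 134, 63), (141, 141, 104, 59)]
top9 -0.08 [(131, 83, 144, 81), (133, 97, 170, 90), (135, 132, 164, 82), (137, 169, 149, 71), (139, 172, 132, 63), (141, 141, 108, 60)]
top9 -0.086 [(131, 82, 142, 80), (133, 98, 166, 89), (135, 130, 164, 83), (137, 166, 150, 72), (139, 176, 134, 64), (141, 146, 110, 61)]
```

View pics/t9.png

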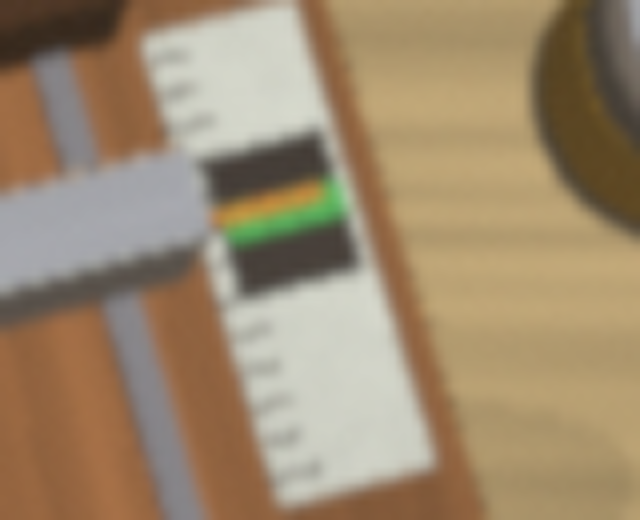

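The top view shows the pointer's leading edge about level with the far edge of the green band, so the offset is about +2.7 mm: at the limit. I roll the wheel back about 9 mm at the rim. This was the 12th and last picture, so later checks are numeric.

```bash
python3 -m inch '[[1,0.02,0.055,0,0],[1,0.04,0.11,0,0],[1,0.06,0.165,0,0],[1,0.08,0.22,0,0],[1,0.1,0.28,0,0],[1,0.1096,0.3223,-0.04,0],[1,0.1096,0.3223,-0.09,0],[1,0.1096,0.3223,-0.12,0]]' | tail -5;python3 -m inch '[[1,0,0,-0.03,0],[1,0,0,-0.03,0],[1,0,0,-0.03,0]]'; python3 - <<'E'
from h import *
from plant import robot
s=robot.read_state();P=s["tool_pos"];print(s["t"],P,s["force"],jig(P),AX+.006*E_-P[:2])
E
```

```text
t: 13.5
tool_pos: [0.4504, -0.0147, 0.1044]
orientation: [-1.554, -0.218, 0.226]
force: [0.2, 0.5, -0.7]
opening: 0.0004
t: 13.88
tool_pos: [0.451, -0.0141, 0.0755]
orientation: [-1.554, -0.219, 0.226]
force: [0.6, -0.1, -0.7]
opening: 0.0
13.875 [ 0.45098086 -0.0141488   0.07551719] [ 0.61873103 -0.0610668  -0.67160308] [0.0071811 0.004743 ] [ 0.00018298 -0.00488442]
```

```bash
python3 -m inch '[[1,0,-0.005,-0.012,0],[1,0,-0.005,-0.021,0],[1,0,-0.005,-0.025,0],[1,0,-0.005,-0.0265,0],[1,0,-0.005,-0.0265,0]]'; python3 - <<'E'
from h import *
from plant import robot
s=robot.read_state();P=s["tool_pos"];print(s["t"],P,s["force"],jig(P))
E
```

```text
t: 14.5
tool_pos: [0.4515, -0.0192, 0.0496]
orientation: [-1.554, -0.22, 0.225]
force: [-0.7, 1.9, 3.7]
opening: 0.0002
14.5 [ 0.45150409 -0.01916475  0.04958416] [-0.73143884  1.86084623  3.6737093 ] [ 0.00629032 -0.00022087]
```

Contact. I roll back 9 mm, lift, and clear the view.

```bash
python3 -m inch '[[1,0,0,-0.0007,0],[1,-0.002,-0.0006,-0.0006,0],[1,-0.004,-0.0011,-0.0005,0],[1,-0.0065,-0.0018,-0.0005,0],[1,-0.0086,-0.0025,-0.0006,0],[1,-0.0086,-0.0025,-0.0006,0]]';python3 -m inch '[[1,0,0,0.05,0],[1,0,0,0.1,0],[1,-0.01,-0.04,0.16,0],[1,-0.02,-0.1,0.18,0],[1,-0.04,-0.16,0.18,0],[1,-0.06,-0.22,0.18,0],[1,-0.08,-0.27,0.18,0],[1,-0.1,-0.32,0.18,0]]'; python3 - <<'E'
from h import *
from plant import robot
c=robot.read_camera("top");np.savez("top10.npz",**c);print(gap(c))
for y in(-.074,-.080,-.086):
    xs=np.arange(.121,.155,.002);X=np.c_[AX+xs[:,None]*E_+y*N_,np.full(len(xs),.023)];uv=proj(c,X).astype(np.float32)
    v=cv2.remap(c["color"],uv[:,0].reshape(-1,1),uv[:,1].reshape(-1,1),cv2.INTER_LINEAR)[:,0]
    print(y,[(int(x*1000+.5),*map(int,k)) for x,k in zip(xs,v) if max(k)-int(min(k))>35])
s=robot.read_state();w=robot.read_camera("wrist");print(wgap(w,s))
a=dict(np.load("top.npz"))["color"];d=cv2.absdiff(a,c["color"]).max(2)
for n,(u0,v0,u1,v1) in dict(sand=(312,220,345,262),bottle=(352,205,398,245),can=(345,128,395,180),board=(143,203,214,275)).items():
    q=d[v0:v1,u0:u1];print(n,"changed px",int((q>40).sum()),"of",q.size)
E
```

```text
t: 15.25
tool_pos: [0.4434, -0.0216, 0.0497]
orientation: [-1.554, -0.221, 0.224]
force: [-1.2, 2.5, 7.8]
opening: 0.0004
t: 16.25
tool_pos: [0.3418, -0.3434, 0.2292]
orientation: [-1.554, -0.22, 0.224]
force: [0.4, -0.3, -0.0]
opening: 0.0007
{'green': (array([ 0.1348, -0.0842]), 11, np.float64(0.1311), np.float64(0.1409)), 'orange': None}
-0.074 [(131, 95, 125, 72), (133, 134, 144, 73), (135, 173, 151, 70), (137, 178, 156, 73), (139, 138, 149, 75), (141, 96, 118, 70)]
-0.08 [(131, 96, 136, 76), (133, 139, 155, 78), (135, 176, 156, 72), (137, 175, 157, 73), (139, 143, 148, 75), (141, 102, 122, 71)]
-0.086 [(131, 95, 134, 75), (133, 137, 149, 76), (135, 171, 152, 72), (137, 172, 156, 73), (139, 137, 152, 77), (141, 95, 127, 73)]
{'green': (62, array([453.62903226,  48.98387097]), array([ 0.1329, -0.0846]), array([ 0.1294, -0.0947]), array([ 0.1429, -0.0637])), 'orange': (49, array([454.12244898,  44.20408163]), array([ 0.1362, -0.072 ]), array([ 0.0803, -0.1196]), array([ 0.1398, -0.0553]))}
sand changed px 0 of 1386
bottle changed px 0 of 1840
can changed px 0 of 2600
board changed px 0 of 5112
```

The red profile peaks at 135–137 mm and is symmetric inside the band (131–141 mm), so the pointer is centred. The loose things show no change and the hand is clear.

```bash
python3 -c "
from plant import robot
print(robot.close_job())"
```

```text
the job is handed in; nothing more can be done
None
```

The jaw is set: the orange pointer stands at about the middle of the green band, and I handed the job in at about 16 s of the 48 s allowed. I rolled the wheel only with the shut fingertips on its top. Three forward strokes took the jaw about 2.7 mm too far, to the edge of the allowed 3 mm. I corrected this with one roll back of about 8.4 mm at the rim.

**Last checks**
- **Pointer position:** the final top view puts the pointer at about 136 mm along x from the axle, and the green mark at 136 mm. My colour mask no longer picked out the orange in that view, so this comes from the colour profile across the band. The wrist camera gave a rough 136 mm too.
- **Loose things:** the sanding block, glue bottle, paint can and game board show no changed pixels against the first picture.
- **Hand:** it is well clear of the jig and the force reads about zero.

**Disagreement:** the shut fingertips were about 33 mm higher than the reported TCP, seen in two cameras and confirmed by where they touched the wheel. I therefore set the height by contact force. The forces I read at the end of each move stayed below about 23 N.

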